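# Clear the bay under the rack and hang up the sanding tote

## Task

Put the sanding things away: first roll the aluminium tube that lies under the open rack sideways along the bench, without lifting it, until it rests flush against the dark wooden stop. Then hang the little plywood tote by the middle of its handle bar on the steel hook under the rack's rods, so that it hangs freely, about level, and let go. Never tip the tote far over, and leave the other loose things where they are.

Things in the scene. Friction and masses are not known exactly. Their poses are not given: they have to be found in the camera images.
- rack: fixed open rack; origin on the bench, mid-bay, x away from the robot. Overhead, three 10 mm steel rods along y at x = -40, 0 and +70 mm, axes 334 mm up, join two 70 mm wide end boards (x = -45 to 100, y = 230 to 300 and -300 to -230 mm, underside 325 mm up, jars on top to 445 mm). Two 20 mm posts, 56 mm feet, at x = 70, y = -260 and 260 mm. Bay open in front and at the sides
- hook: fixed J-hook of 8 mm steel wire hanging from the rack's middle rod, in its own plane x = 0; origin on the bench under the seat, axes as the rack's; its place along the rod varies. Stem at y = +20 mm, seat at y = 0 (wire centre 154 mm up), free tip at y = -26 mm, its top 186 mm up. Open towards -y: a bar along x comes in from the -y side above the tip, then is lowered
- hook_seat (a point): where the axis of the tote's handle bar lies when it hangs in the hook: 165 mm over the bench, bar along the hook's x, at the middle of the bar
- stop: dark wooden stop, fixed to the bench on one side or the other of the bay (it varies): 150 mm (its x) by 18 mm (y) by 30 mm high; origin at the centre of its underside. The tube must rest against the long face that looks into the bay
- disc_box: cardboard box of sanding discs, fixed to the bench on the other side of the bay, 80 x 60 x 35 mm (a 3 mm disc on top); origin at the centre of its underside
- tube_center (a point): centre of an aluminium tube with closed ends, a free-rolling cylinder 50 mm in diameter and 140 mm long, lying on the bench under the rack's rods near the hook; x is its axis (y and z turn as it rolls). About 0.3 kg; rubber-like fingertips that push it above mid-height may jam it, low down it rolls
- tote: small plywood tote, 160 mm long (x), 90 wide (y), 0.25 kg, balanced; origin at the centre of its underside. Long sides 50 mm high. End boards 8 mm thick at x = -76 and +76: 90 mm wide to 50 mm up, 60 to 90 mm up, 34 to 138 mm up. Two fixed blocks inside, up to 38 mm. The bar is rigid with the tote. Hung, its underside is 40 mm over the bench, lower than the tube's top
- tote_bar (a point): middle of the tote's handle bar, 125 mm above its underside: a wooden rod of 14 mm diameter along the tote's x, free for 144 mm between the end boards
- can: closed bare steel can standing upright, 86 mm diameter, 110 mm high; origin at the centre of its underside. Bystander
- offcut: wood offcut lying flat, 85 x 50 x 30 mm; origin at the centre of its underside, x along its length. Bystander
- wrench: steel spanner lying flat, 160 mm long along its x, 8 mm high; origin mid-length on its underside. Bystander
- brush: paint brush lying flat, 150 mm long along its x, 20 mm high; origin mid-length on its underside. Bystander
- jar: glass jar standing upright, 56 mm diameter, 75 mm high plus lid; origin at the centre of its underside. Bystander
- bottle: white bottle standing upright beside the rack, 56 mm diameter, 160 mm high. Bystander
Things that resemble listed ones, but are neither listed nor needed, are in the scene too. What is meant by the stop is not turquoise, and is the smaller of those in its own colour. What is shaped like the tote but red is not meant.

How it is judged:
By the outcome, as a careful person would: the job done as asked, in the order asked, and still so for the second after the job is handed in, with the robot touching nothing.
It also fails if it takes over 72 s, if anything falls off the work surface, if the arm or the gripper's body presses on something with over 40 N, if the wrist force passes 120 N, or if a joint passes its speed limit or range.

## Robot

A 7-joint arm with a two-finger parallel gripper is mounted at the origin on the work surface. World frame = base frame: x ahead of the robot, y to its left, z up, the work surface at z = 0. Lengths are in m, angles in rad, forces in N, time in s.
With the tool pointing down it reaches from about 0.425 to 0.95 m from the base axis. Payload 4.7 kg.
Tool frame: the origin (TCP) lies between the finger pads; the fingertips stand 11 mm ahead of it and the grasp point (between the pads) lies 8 mm behind it; z points along the fingers, y is the line along which they close (so a half turn about z gives the same grasp; the last joint's range is limited). The gripper opens to 87 mm and grips with 3 to 60 N. Pads are 19 mm wide; open, the fingers measure 117 mm over their backs; the gripper's body (75 mm by 190 mm) begins 51 mm behind the grasp point.
Start: joints at [1.309, 0.469, -0.049, 1.532, 0.024, 1.141, -0.082], TCP at [0.156, -0.657, 0.234] pointing down, gripper open.
Joint ranges: [-2.59, 2.59], [-0.33, 1.99], [-1.39, 1.29], [0.1, 2.45], [-1.04, 4.18], [0.21, 1.99], [-2.66, 2.66]. Speed limits (rad/s): [2.57, 2.57, 3.14, 3.14, 3.14, 3.14, 3.14].

## Interface

Orientations are given as a unit quaternion [w, x, y, z].
In Python, from cell import robot gives the robot as it stands. The module is installed in compiled form; this text tells all that it offers.
- The arm moves only by the tool drive_tool, never from a script. Its arguments are lists of equal length, an entry for each row: "travel": the shift along the tool's x, y, z in m, a list of three; "twist": the turn about the tool's z in rad; "hand": the closure, from 0 (fully open) to 1 (shut). A call has 1 to 12 rows; each row is the pose to reach, as a shift and turn from the pose commanded when the call began, along the tool's axes at that moment; what a row does not reach only later rows make up. A row lasts 1/12 s, in which the tool goes at most 41.7 mm and 7.16 degrees, less where a joint would pass 70% of its speed; a pose out of reach is approached as far as the arm can. A call with a gripper value outside its range is refused whole. The fingers move at their own pace and stop on an object; "squeeze" is the grip in N (left out, the last holds). Time passes only in rows, so rows that repeat a pose let the fingers close. It gives the time, the measured TCP pose, the force, the opening and the grip force at its end, in the units of the state.
- robot.state(): the state, without advancing time (a new reading comes with each control period).
- robot.capture(name): name is "scene" or "top" or "wrist"; returns a dict with "image" (400x640x3 uint8, blue, green, red), "fx", "fy", "cx", "cy" (pixels), "R" (3x3) and "t" (3): a world point X has camera coordinates R X + t. Camera axes: x right, y down, z forward; pixel columns grow to the right and rows downward; lengths in m; the calibration is good to about 2 mm. A picture is of the moment at which its call begins. There is no depth.
- robot.finish_job(): hands the job in; it is judged then, once.
The state is a dict: "time_s": time; "qpos": joint angles; "dq": joint speeds; "effort": joint torques, N m; "ee_pos": TCP position; "tool_rot": TCP orientation; "force": force on the tool from outside, world axes, zero at the start; "ft_torque": the same for the moment, N m; "opening": finger opening in m; "grasp_force": force on a finger pad.
Only numpy, scipy, OpenCV 4.12 (cv2) and the standard library are available. Lean on these libraries where they do the work, as an engineer would, in place of code of your own. Each camera call takes 0.05 s, during which the arm holds its last target. There are 200 camera calls.

## Working session

There is one attempt and no reset: what is moved stays moved. The work goes in short steps, Python scripts to look and compute and a tool call to move; the robot and the scene stay as the last step left them, time stands still between calls to the robot, and variables do not carry over. Pictures are saved under pics/ and viewed, at most 10 in all, crops included, and the job is handed in when it is done.

Besides the shell and the picture viewer there is one more tool, called after ">>>" by a JSON object that holds its "fn" and its "kwargs", one argument or row to a line. drive_tool: Moves the arm, as the interface text tells. Its arguments: {"type":"object","properties":{"travel":{"type":"array"},"twist":{"type":"array"},"hand":{"type":"array"},"squeeze":{"type":"number"}},"required":["travel","twist","hand"]}

```bash
mkdir -p pics; cat > h.py <<'E'
import numpy as np, cv2, pickle
from cell import robot
def snap(n):
    c=robot.capture(n); return c
def ray(c,u,v):
    R=np.array(c["R"]);t=np.array(c["t"]);C=-R.T@t
    d=R.T@np.array([(u-c["cx"])/c["fx"],(v-c["cy"])/c["fy"],1]);return C,d
def onz(c,u,v,z):
    C,d=ray(c,u,v);return (C+d*(z-C[2])/d[2]).round(4)
def proj(c,X):
    p=np.array(c["R"])@np.array(X)+np.array(c["t"]);return (p[0]/p[2]*c["fx"]+c["cx"]).round(1),(p[1]/p[2]*c["fy"]+c["cy"]).round(1)
E
python3 - <<'E'
from h import *
for n in("scene","top"):
    c=snap(n);pickle.dump(c,open(n+".pkl","wb"))
    cv2.imwrite(f"pics/{n}0.png",cv2.resize(c["image"],(800,500),interpolation=cv2.INTER_CUBIC))
    print(n,c["fx"],c["cx"],c["cy"],ray(c,320,200))
print(robot.state()["tool_rot"])
E
```

```text
scene 379.71220951012333 323.1349581023091 204.94922336980102 (array([ 0.90646905, -0.43461121,  0.9325778 ]), array([-0.41327042,  0.41222246, -0.8121073 ]))
top 368.10032912599786 319.19102723037355 197.87249775375284 (array([ 0.3637138 , -0.02015623,  1.22627602]), array([ 0.1090024 ,  0.01864248, -0.99388589]))
[-8.47656112e-04  9.93228084e-01  1.16177611e-01 -1.30162458e-04]
```

View pics/scene0.png

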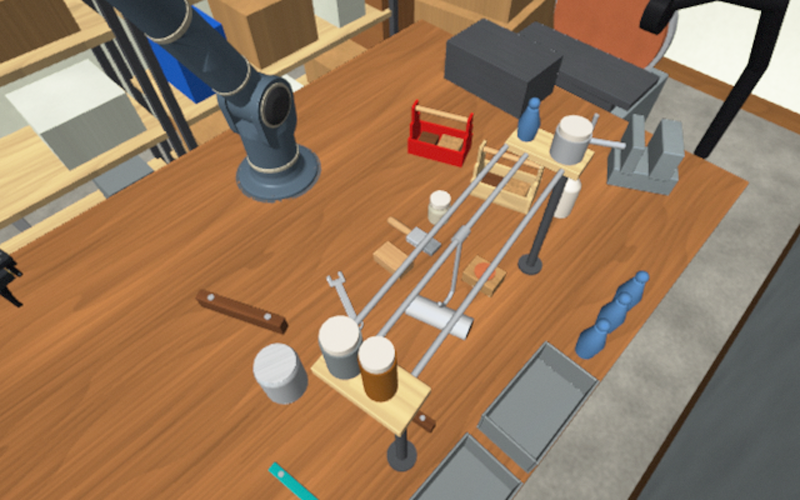

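View pics/top0.png

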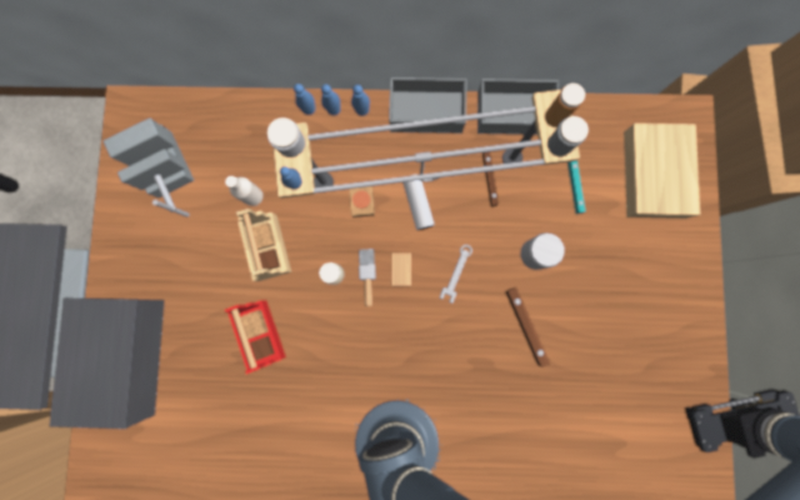

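The scene view shows the rack over the tube (scene 440,315), with the hook at (450,290) hanging down near the tube. In the top view:

- **Stop:** there are three candidates: brown short (490,180), brown long (528,327) and turquoise (577,187). The short brown one fits, as it is the smaller of the brown pair and sits in the bay.
- **Tote:** there are two candidates: plywood (263,243) and red (257,335). The plywood one is meant.

One enlarged crop will confirm this and give the pixels.

```bash
python3 - <<'E'
from h import *
c=pickle.load(open("top.pkl","rb"));s=pickle.load(open("scene.pkl","rb"))
a=cv2.resize(c["image"][65:235,180:440],(780,510),interpolation=cv2.INTER_CUBIC)
cv2.imwrite("pics/topcrop.png",a)
b=cv2.resize(s["image"][110:300,310:450],(0,0),fx=3,fy=3,interpolation=cv2.INTER_CUBIC)
cv2.imwrite("pics/scenecrop.png",b)
E
```

```text
(no output)
```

View pics/topcrop.png

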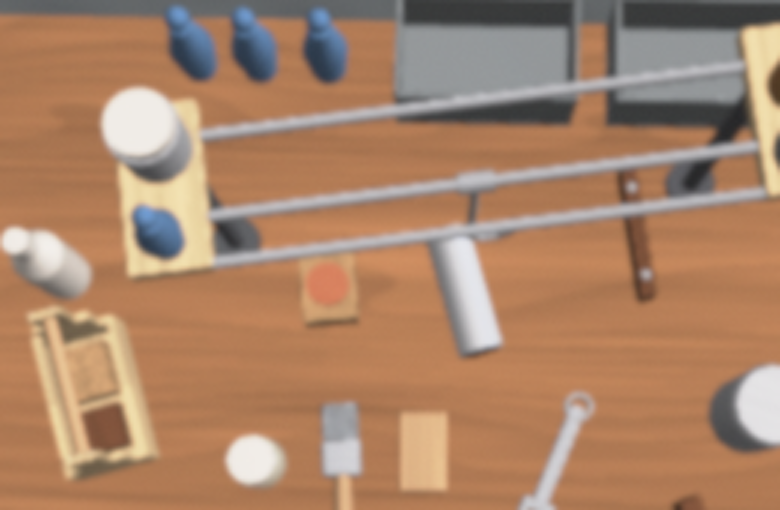

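View pics/scenecrop.png

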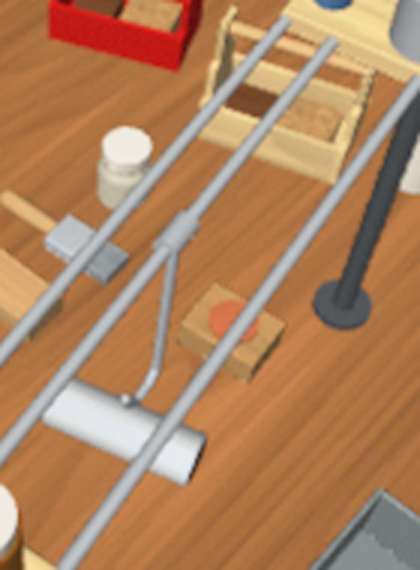

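The crops confirm the choices. The short brown stop with two screws runs from crop (628,172) to (646,298), and the plywood tote's bar runs from about (52,325) to (85,460). The tube's near end is at (482,350). The hook's clamp is at (477,181), and in the scene crop its tip is at (128,400).

```bash
python3 - <<'E'
from h import *
c=pickle.load(open("top.pkl","rb"));s=pickle.load(open("scene.pkl","rb"))
T=lambda x,y,z:onz(c,180+x/3,65+y/3,z)
S=lambda x,y,z:onz(s,310+x/3,110+y/3,z)
yaw=lambda a,b:np.degrees(np.arctan2(*(a-b)[1::-1]))
for n,a,b in(("front",(213,263),(770,192)),("mid",(215,215),(758,147)),("rear",(203,134),(742,67))):
    A,B=T(*a,.334),T(*b,.334);print(n,A,B,yaw(A,B)-90)
print("boards L",T(125,277,.345),T(213,268,.345))
print("clamp",T(477,181,.334),S(177,232,.334)); print("tip",S(128,400,.186), "stem", S(160,365,.165))
print("tube near L,R",T(463,355,.025),T(502,345,.025),"far",T(430,240,.025),T(470,238,.03))
print("tube scene L top,bottom",S(45,415,.02),S(70,380,.03),"R",S(185,482,.025),S(205,435,.04))
print("stop",[T(*p,.03) for p in((618,172),(637,170),(637,300),(655,297))])
print("tote bar",T(50,325,.125),T(85,455,.125),yaw(T(50,325,.125),T(85,455,.125)))
print("tote bar scene",S(232,30,.125),S(368,75,.125))
print("box",[T(*p,.035) for p in((300,258),(355,255),(305,323),(357,318))])
print("jar",T(256,460,.085),"bottle",T(15,240,.16),"foot",T(235,240,0), "redtote bar", T(100,545,.1))
E
```

```text
front [0.5758 0.171  0.334 ] [ 0.6455 -0.2882  0.334 ] 8.630801788548439
mid [0.6166 0.1713 0.334 ] [ 0.6838 -0.2787  0.334 ] 8.493405299963328
rear [0.6861 0.1847 0.334 ] [ 0.7529 -0.266   0.334 ] 8.430654793028594
boards L [0.5599 0.2403 0.345 ] [0.569  0.1684 0.345 ]
clamp [ 0.6501 -0.046   0.334 ] [ 0.6506 -0.0412  0.334 ]
tip [ 0.6627 -0.0907  0.186 ] stem [ 0.6533 -0.0403  0.165 ]
tube near L,R [ 0.5519 -0.0435  0.025 ] [ 0.564  -0.0861  0.025 ] far [ 0.6805 -0.004   0.025 ] [ 0.6824 -0.0484  0.03  ]
tube scene L top,bottom [ 0.5645 -0.0779  0.02  ] [ 0.5598 -0.0399  0.03  ] R [ 0.6994 -0.0432  0.025 ] [ 0.6867 -0.0031  0.04  ]
stop [array([ 0.7611, -0.2115,  0.03  ]), array([ 0.7638, -0.2326,  0.03  ]), array([ 0.6165, -0.233 ,  0.03  ]), array([ 0.6203, -0.2527,  0.03  ])]
tote bar [0.5574 0.3793 0.125 ] [0.426  0.3354 0.125 ] 18.474183543687218
tote bar scene [0.4339 0.3354 0.125 ] [0.5716 0.3776 0.125 ]
box [array([0.6545, 0.1389, 0.035 ]), array([0.6592, 0.0782, 0.035 ]), array([0.5818, 0.1306, 0.035 ]), array([0.5887, 0.0737, 0.035 ])]
jar [0.4275 0.1698 0.085 ] bottle [0.6362 0.4071 0.16  ] foot [0.6824 0.2186 0.    ] redtote bar [0.3364 0.3226 0.1   ]
```

>>> {"fn": "drive_tool", "kwargs": {
  "travel": [
    [0.039,-0.04,-0.002],
    [0.078,-0.08,-0.004],
    [0.117,-0.12,-0.006],
    [0.156,-0.16,-0.008],
    [0.195,-0.2,-0.01],
    [0.234,-0.24,-0.012],
    [0.273,-0.28,-0.014],
    [0.312,-0.32,-0.016],
    [0.351,-0.36,-0.018],
    [0.39,-0.4,-0.02],
    [0.43,-0.44,-0.022],
    [0.465,-0.48,-0.025]
  ],
  "twist": [0,0,0,0,0,0,0,0,0,0,0,0],
  "hand": [0,0,0,0,0,0,0,0,0,0,0,0]
}}

```text
time_s: 1.1
ee_pos: [0.4128, -0.2261, 0.2516]
tool_rot: [0.0, 0.993, 0.116, -0.0]
force: [0.6, -0.7, 0.0]
opening: 0.0871
grasp_force: 0.0
```

>>> {"fn": "drive_tool", "kwargs": {
  "travel": [
    [0.026,-0.03,0],
    [0.052,-0.06,0],
    [0.078,-0.09,0],
    [0.1,-0.11,0],
    [0.11,-0.12,0],
    [0.11,-0.12,0]
  ],
  "twist": [0,0,0,0,0,0],
  "hand": [0,0,0,0,0,0]
}}

```text
time_s: 1.6
ee_pos: [0.4931, -0.0817, 0.2515]
tool_rot: [-0.001, 0.993, 0.12, 0.0]
force: [-0.2, -0.1, -0.5]
opening: 0.0873
grasp_force: 0.0
```

```bash
python3 - <<'E'
from h import *
w=snap("wrist");s=snap("scene");pickle.dump((w,s,robot.state()),open("w1.pkl","wb"))
a=cv2.resize(w["image"],(480,300),interpolation=cv2.INTER_AREA)
b=cv2.resize(s["image"][0:320,60:490],(800,595),interpolation=cv2.INTER_CUBIC)
cv2.imwrite("pics/s1.png",b);cv2.imwrite("pics/w1.png",cv2.resize(w["image"],(800,500)))
print(robot.state()["ee_pos"],robot.state()["qpos"],ray(w,320,200))
E
```

```text
[ 0.49131555 -0.08602217  0.25122361] [ 0.48521501  0.19623999 -0.45415085  1.89885544  0.0981352   1.06916663
 -1.34588745] (array([ 0.57340703, -0.06229856,  0.40247885]), array([-0.30357802, -0.08352193, -0.94935056]))
```

View pics/s1.png

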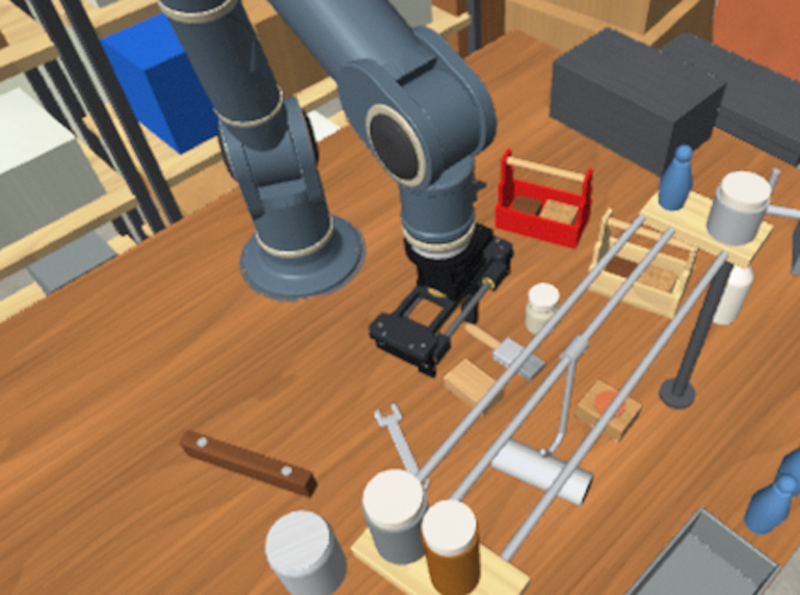

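View pics/w1.png

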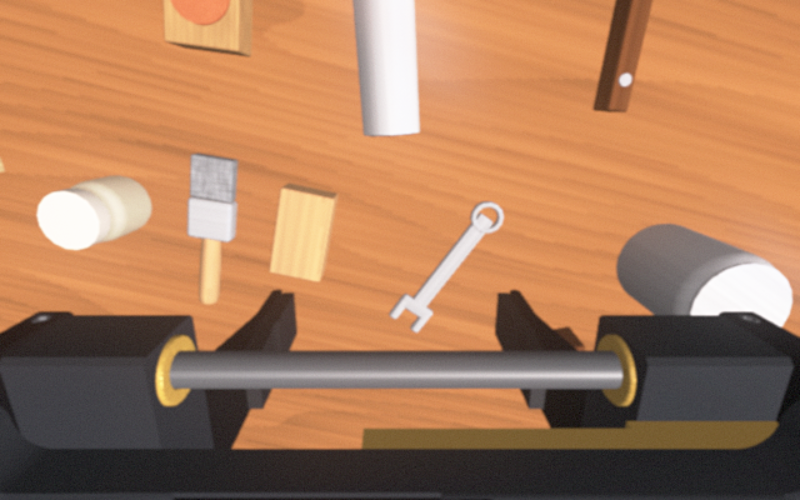

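The scene view shows the gripper in front of the bay, with the flange ring at crop (440,240) and the wrist joint axis at about (400,145). The wrist view shows the tube's near end at (390,133), its axis going up, and the spanner at (450,265).

```bash
python3 - <<'E'
from h import *
w,s,st=pickle.load(open("w1.pkl","rb"))
p=st["ee_pos"]
for z in np.arange(.24,.62,.04):
    q=proj(s,[p[0],p[1],z]); print(z.round(2),((q[0]-60)*800/430).round(),(q[1]*595/320).round())
W=lambda x,y,z:onz(w,x*.8,y*.8,z)
# tube silhouettes: left (357,0)-(365,130); right(413,0)-(419,130)
for z in(.025,):
    print("near",W(365,134,z),W(419,132,z),"up",W(357,2,z),W(413,2,z))
print("stop near",W(595,109,.03),W(628,111,.03),W(623,2,.03),W(652,2,.03))
# predicted tube silhouettes for hypotheses
from scipy.optimize import least_squares
C=-np.array(w["R"]).T@np.array(w["t"])
obs=[(357,2),(365,130),(413,2),(419,130)]
def f(h):
    y0,yaw=h; a=np.array([np.cos(yaw),np.sin(yaw),0]);o=np.array([.62,y0,.025]);r=[]
    for i,(x,y) in enumerate(obs):
        _,d=ray(w,x*.8,y*.8); n=np.cross(a,d);n/=np.linalg.norm(n)
        r.append(n@(o-C)); 
    r=np.array(r); return np.abs(r)-.025
q=least_squares(f,[-.045,.27]);print("tube y at x=.62, yaw deg",q.x[0],np.degrees(q.x[1]),q.fun)
print("near end",W(390,136,.0))
E
```

```text
0.24 446.0 345.0
0.28 444.0 324.0
0.32 442.0 302.0
0.36 440.0 278.0
0.4 438.0 252.0
0.44 435.0 223.0
0.48 432.0 192.0
0.52 429.0 157.0
0.56 426.0 119.0
0.6 422.0 76.0
near [ 0.5501 -0.0394  0.025 ] [ 0.5632 -0.0853  0.025 ] up [ 0.6495 -0.0107  0.025 ] [ 0.6603 -0.0547  0.025 ]
stop near [ 0.6176 -0.2265  0.03  ] [ 0.6228 -0.2545  0.03  ] [ 0.6989 -0.2174  0.03  ] [ 0.7044 -0.2399  0.03  ]
tube y at x=.62, yaw deg -0.04331901479588173 16.83210766213726 [-0.00237587 -0.00133019 -0.00246078 -0.00123965]
near end [ 0.5524 -0.0612  0.    ]
```

>>> {"fn": "drive_tool", "kwargs": {
  "travel": [
    [0.01,-0.01,0.01],
    [0.02,-0.02,0.02],
    [0.03,-0.025,0.03],
    [0.04,-0.03,0.04],
    [0.05,-0.04,0.06],
    [0.056,-0.045,0.08],
    [0.056,-0.045,0.1],
    [0.056,-0.045,0.1],
    [0.056,-0.045,0.1],
    [0.056,-0.045,0.1],
    [0.056,-0.045,0.1],
    [0.056,-0.045,0.1]
  ],
  "twist": [-0.12,-0.24,-0.36,-0.48,-0.6,-0.72,-0.84,-0.96,-1.08,-1.2,-1.32,-1.44],
  "hand": [0,0,0,0,0,0,0,0,0,0,0,0]
}}

```text
time_s: 2.7
ee_pos: [0.5351, -0.0318, 0.1512]
tool_rot: [0.0, 0.669, 0.743, -0.001]
force: [-0.5, 0.3, 0.6]
opening: 0.0872
grasp_force: 0.0
```

>>> {"fn": "drive_tool", "kwargs": {
  "travel": [
    [0,0,0],
    [0,0,0],
    [0,0,0],
    [0,0,0.02],
    [0,0,0.02],
    [0,0,0.02]
  ],
  "twist": [-0.12,-0.24,-0.36,-0.396,-0.396,-0.396],
  "hand": [0,0,0,0,0,0]
}}

```text
time_s: 3.2
ee_pos: [0.5345, -0.0313, 0.1307]
tool_rot: [-0.001, 0.513, 0.859, -0.001]
force: [0.5, 0.3, 0.1]
opening: 0.087
grasp_force: 0.0
```

```bash
cat >> h.py <<'E'
SEAT=np.array([.6535,-.0633]);YAW=np.radians(8.5)
def rk(p,inv=False):
    c,s=np.cos(YAW),np.sin(YAW);M=np.array([[c,-s],[s,c]])
    return (SEAT+M@np.array(p[:2])) if inv else M.T@(np.array(p[:2])-SEAT)
def where():
    from scipy.spatial.transform import Rotation as Ro
    s=robot.state();q=s["tool_rot"];R=Ro.from_quat([q[1],q[2],q[3],q[0]]).as_matrix()
    print("t",s["time_s"],"tcp",np.round(s["ee_pos"],4),"rack",rk(s["ee_pos"]).round(4),"tooly yaw",np.degrees(np.arctan2(R[1,1],R[0,1])).round(2),"F",np.round(s["force"],1),"op",s["opening"],"gf",s["grasp_force"],"q7",round(s["qpos"][6],2),round(s["qpos"][5],2))
    return s,R
def go(x,y,z,toolyaw=None,rack=True):
    s,R=where()
    w=rk((x,y),True) if rack else np.array([x,y])
    d=R.T@(np.array([*w,z])-s["ee_pos"]); print("travel",d.round(4))
    if toolyaw is not None:
        c=np.degrees(np.arctan2(R[1,1],R[0,1])); print("twist",np.radians((c-toolyaw+180)%360-180).round(4))
E
python3 -c "
from h import *
go(-.112,.051,.026,28.5)"
```

```text
t 3.2 tcp [ 0.5345 -0.0313  0.1307] rack [-0.1129  0.0493] tooly yaw 28.31 F [0.5 0.3 0.1] op 0.08702959372003558 gf 0.0 q7 0.07 0.91
travel [0.0012 0.0018 0.1047]
twist -0.0032
```

>>> {"fn": "drive_tool", "kwargs": {
  "travel": [
    [0,0,0.035],
    [0,0,0.07],
    [0,0,0.095],
    [0,0,0.104],
    [0,0,0.104],
    [-0.005,-0.0017,0.104],
    [-0.011,-0.004,0.104],
    [-0.018,-0.0065,0.104],
    [-0.026,-0.0095,0.104],
    [-0.035,-0.0127,0.104],
    [-0.044,-0.016,0.104],
    [-0.053,-0.0193,0.104]
  ],
  "twist": [0,0,0,0,0,0,0,0,0,0,0,0],
  "hand": [0,0,0,0,0,0,0,0,0,0,0,0]
}}

```text
time_s: 4.2
ee_pos: [0.5444, -0.0869, 0.0278]
tool_rot: [0.0, 0.512, 0.859, -0.0]
force: [-0.3, -0.2, -0.9]
opening: 0.087
grasp_force: 0.1
```

```bash
python3 - <<'E'
from h import *
w=snap("wrist");s=snap("scene");pickle.dump((w,s,robot.state()),open("w2.pkl","wb"))
b=cv2.resize(s["image"][40:290,200:450],(560,560),interpolation=cv2.INTER_CUBIC)
cv2.imwrite("pics/s2.png",b)
go(-.112,-.119,.026,28.5)
E
```

```text
t 4.3 tcp [ 0.5443 -0.0881  0.0274] rack [-0.1117 -0.0084] tooly yaw 28.29 F [-0.3 -0.3 -0.3] op 0.08698704739378012 gf 0.0 q7 0.05 0.74
travel [-0.1039 -0.0378  0.0016]
twist -0.0036
```

View pics/s2.png

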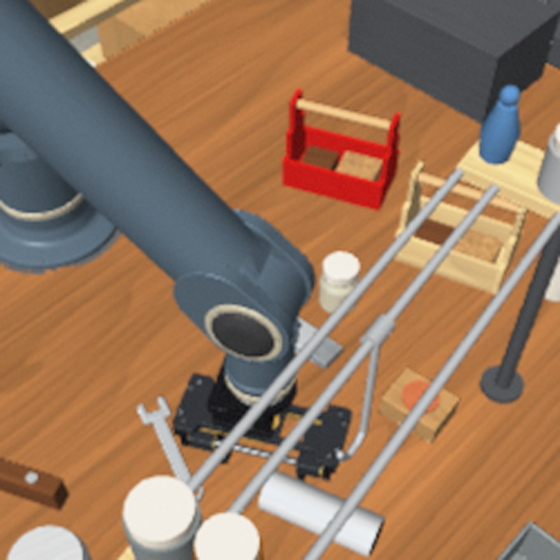

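The view shows the tube rolled forward to about (322,512), with the far finger behind it and the hand's end just in front of the hook at (350,450). No force shows, so I'll keep going.

>>> {"fn": "drive_tool", "kwargs": {
  "travel": [
    [-0.006,-0.002,0],
    [-0.014,-0.005,0],
    [-0.023,-0.0084,0],
    [-0.032,-0.0116,0],
    [-0.041,-0.0149,0],
    [-0.05,-0.0182,0],
    [-0.059,-0.0215,0],
    [-0.068,-0.0247,0],
    [-0.077,-0.028,0],
    [-0.085,-0.031,0],
    [-0.09,-0.0327,0],
    [-0.09,-0.0327,0]
  ],
  "twist": [0,0,0,0,0,0,0,0,0,0,0,0],
  "hand": [0,0,0,0,0,0,0,0,0,0,0,0]
}}

```text
time_s: 5.3
ee_pos: [0.5585, -0.1817, 0.0275]
tool_rot: [0.0, 0.512, 0.859, -0.0]
force: [-1.2, -0.2, -0.3]
opening: 0.087
grasp_force: 0.0
```

```bash
python3 - <<'E'
from h import *
s=snap("scene");t=snap("top");w=snap("wrist");pickle.dump((w,s,t,robot.state()),open("w3.pkl","wb"))
b=cv2.resize(s["image"][190:340,270:420],(600,600),interpolation=cv2.INTER_CUBIC)
cv2.imwrite("pics/s3.png",b)
go(-.100,-.119,.026,8.5)
E
```

```text
t 5.45 tcp [ 0.5584 -0.1791  0.0277] rack [-0.1112 -0.1005] tooly yaw 28.57 F [0.1 0.5 0.3] op 0.08702821059406668 gf 0.0 q7 0.23 0.79
travel [-0.0212  0.0041  0.0017]
twist 0.3503
```

View pics/s3.png

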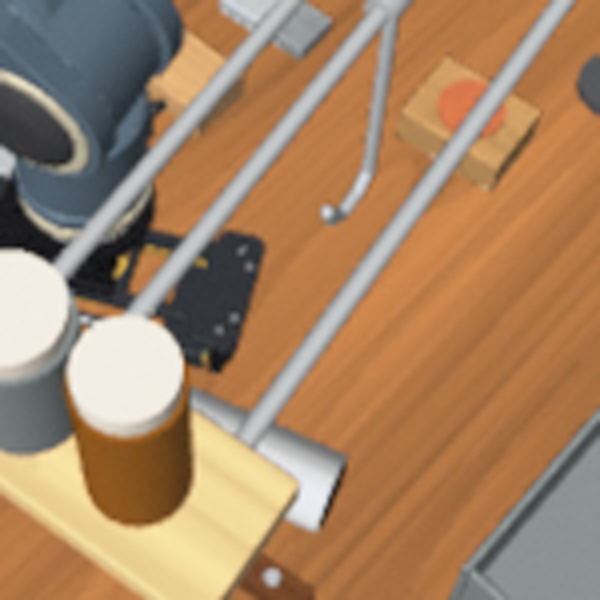

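The end board hides the tube in this view, with only its far end visible at (335,490). I'll square the hand up to the stop and press the tube home gently, using the force reading as a guide.

>>> {"fn": "drive_tool", "kwargs": {
  "travel": [
    [0,0,0.001],
    [0,0.002,0.001],
    [-0.002,0.004,0.001],
    [-0.003,0.006,0.001],
    [-0.004,0.006,0.001],
    [-0.004,0.006,0.001]
  ],
  "twist": [0.06,0.13,0.2,0.27,0.35,0.35],
  "hand": [0,0,0,0,0,0]
}}

```text
time_s: 5.95
ee_pos: [0.5659, -0.1794, 0.0269]
tool_rot: [0.0, 0.653, 0.758, 0.0]
force: [-0.5, -0.2, -0.3]
opening: 0.0868
grasp_force: 0.0
```

>>> {"fn": "drive_tool", "kwargs": {
  "travel": [
    [-0.002,0,0],
    [-0.004,0,0],
    [-0.005,0,0],
    [-0.006,0,0],
    [-0.006,0,0]
  ],
  "twist": [0,0,0,0,0],
  "hand": [0,0,0,0,0]
}}

```text
time_s: 6.37
ee_pos: [0.5662, -0.1824, 0.0268]
tool_rot: [-0.002, 0.651, 0.759, 0.001]
force: [-2.3, 6.5, 3.8]
opening: 0.087
grasp_force: 3.5
```

```bash
python3 - <<'E'
from h import *
where()
t=snap("top");w=snap("wrist");pickle.dump((w,t),open("w4.pkl","wb"))
hsv=cv2.cvtColor(t["image"],cv2.COLOR_BGR2HSV)
# rectify bench plane z=.045 in rack axes: x -0.12..0.12, y -.24..0 ; 2mm
xs=np.arange(.12,-.121,-.006);ys=np.arange(-.06,-.2,-.004)
for x in xs:
    row=""
    for y in ys:
        X=rk((x,y),True);u,v=proj(t,[*X,.045]);h=hsv[int(round(v)),int(round(u))]
        row+="#" if h[1]<40 and h[2]>120 else ("o" if h[2]<80 else ("." if h[1]>90 else "+"))
    print("%6.3f"%x,row)
E
```

```text
t 6.3667 tcp [ 0.5662 -0.1824  0.0268] rack [-0.104  -0.1049] tooly yaw 8.76 F [-2.3  6.5  3.8] op 0.08699050885634332 gf 3.470006436109543 q7 -0.05 0.77
 0.120 ...................................
 0.114 ...................................
 0.108 ...................................
 0.102 ...................................
 0.096 +#####++#####++####++######+#####++
 0.090 ###################################
 0.084 +++####+++###+++##+++++#####+####++
 0.078 ...................................
 0.072 ...............+####+..............
 0.066 ..........+++########+....++#+.....
 0.060 ........++###########+....+#++.....
 0.054 ........+#############......+......
 0.048 .....+...+###########++.+++...+++..
 0.042 ###################################
 0.036 ###################################
 0.030 ..+++++..##############++#++##++++.
 0.024 ..........+############+...........
 0.018 ..........++###########+...........
 0.012 .........+++++#########+...........
 0.006 ......+oo+++oo+++++++++++++++++++++
-0.000 ......o++ooooo+++++++++++++++++++++
-0.006 .....ooo+oooo++++++++++++++++++++++
-0.012 .....oooooooo++++++++++++++++++++++
-0.018 .....ooooooooo+++++++++++++++++++++
-0.024 .....ooooooooo+++++++++++++++++++++
-0.030 ....oooooooooo+++++++++++++++++++++
-0.036 ....+ooooooooo+++++++++++++++++++++
-0.042 .....++++oooooo++++++++++++++++++++
-0.048 ......##+oooooo++++++++++++++++++++
-0.054 .....+##+oooooo++++++++++++++++++++
-0.060 .....+##ooooooo++++++++++++++++++++
-0.066 ......#+ooooooo+oo+++++++++++++++++
-0.072 ......++oooooo++oo+++++++++++++++++
-0.078 .....+##++ooooo+oo++++ooo++++++++++
-0.084 .....+##oo+ooooooo++++oooo+++++++++
-0.090 ......++oo+ooooooo+++ooooo+++++++++
-0.096 .....+++ooo++ooooooooooooo+++++++++
-0.102 .....+##+oooooooooooooooooo++++++++
-0.108 .....+##ooooooooooooooooooo++++++++
-0.114 ......++ooooooooooooooooooooo++++++
-0.120 ......#+oooooooooooooooooooooo+++++
```

>>> {"fn": "drive_tool", "kwargs": {
  "travel": [
    [-0.002,0,0],
    [-0.003,0,0],
    [-0.004,0,0],
    [-0.005,0,0],
    [-0.005,0,0],
    [-0.005,0,0]
  ],
  "twist": [0,0,0,0,0,0],
  "hand": [0,0,0,0,0,0]
}}

```text
time_s: 6.97
ee_pos: [0.5662, -0.1831, 0.0268]
tool_rot: [-0.004, 0.649, 0.76, 0.003]
force: [-5.1, 12.8, 5.2]
opening: 0.0873
grasp_force: 7.1
```

```bash
cat >> h.py <<'E'
def tubemap(lo=.09,hi=-.01,st=.006):
    t=snap("top");hsv=cv2.cvtColor(t["image"],cv2.COLOR_BGR2HSV)
    for x in np.arange(lo,hi,-st):
        row=""
        for y in np.arange(-.08,-.2,-.0025):
            X=rk((x,y),True);u,v=proj(t,[*X,.04]);h=cv2.getRectSubPix(hsv,(1,1),(float(u),float(v)))[0,0]
            row+="#" if h[1]<40 and h[2]>120 else ("o" if h[2]<80 else ("." if h[1]>90 else "+"))
        print("%6.3f"%x,row)
    return t
E
python3 - <<'E'
from h import *
where();tubemap();where()
E
```

```text
t 6.9667 tcp [ 0.5662 -0.1831  0.0268] rack [-0.104  -0.1056] tooly yaw 8.99 F [-5.1 12.8  5.2] op 0.08731045749651421 gf 7.07130566239357 q7 -0.04 0.77
 0.090 ################################################
 0.084 ++++++++++++++++++++++++++++++++++++++++++++++++
 0.078 ....................+...........................
 0.072 ............+++++#######++..........++..........
 0.066 ........+++###############+.......++###+........
 0.060 ......++##################+.......++++++........
 0.054 ......+####################+....................
 0.048 +++++++####################+++++++++++++++++++++
 0.042 ################################################
 0.036 ################################################
 0.030 .....+++#####################++++++++++++++.....
 0.024 ........+####################+..................
 0.018 ........+++##################+..................
 0.012 ......++++++++++##############++++..............
 0.006 .++o++++oooooooo++++++++++++++++++++++++++++++++
-0.000 +oo+++++oooooo++++++++++++++++++++++++++++++++++
-0.006 +oooooooooooo+++++++++++++++++++++++++++++++++++
t 7.0167 tcp [ 0.5663 -0.1831  0.0268] rack [-0.104  -0.1056] tooly yaw 9.0 F [-4.8 14.1  5.6] op 0.08733156129817257 gf 7.068523317575455 q7 -0.04 0.77
```

The tube isn't turning. The finger and the stop's corner are pinching it almost in line, so friction holds it. I'll back off, shift the finger forward, press again, then drag it along +x so the tube swings flush about the corner.

>>> {"fn": "drive_tool", "kwargs": {
  "travel": [
    [0.016,-0.004,0],
    [0.016,-0.01,0],
    [0.01,-0.01,0],
    [0.004,-0.01,0],
    [0.002,-0.01,0],
    [0.002,-0.007,0],
    [0.001,-0.004,0],
    [0.0,-0.001,0],
    [-0.001,0.002,0],
    [-0.002,0.003,0],
    [-0.002,0.003,0]
  ],
  "twist": [0,0,0,0,0,0,0,0,0,0,0],
  "hand": [0,0,0,0,0,0,0,0,0,0,0]
}}

```text
time_s: 7.93
ee_pos: [0.5649, -0.1845, 0.0256]
tool_rot: [-0.008, 0.65, 0.76, -0.001]
force: [-15.6, 18.5, 11.7]
opening: 0.0867
grasp_force: 10.2
```

```bash
python3 - <<'E'
from h import *
where();tubemap()
E
```

```text
t 7.9333 tcp [ 0.5649 -0.1845  0.0256] rack [-0.1055 -0.1068] tooly yaw 8.89 F [-15.6  18.5  11.7] op 0.08668745289535182 gf 10.236720442771912 q7 -0.04 0.78
 0.090 ################################################
 0.084 ++++++++++++++++++++++++++++++++++++++++++++++++
 0.078 ...................+++++++++++++++..............
 0.072 ...............+++################++++..........
 0.066 .............++########################+........
 0.060 .............++####################+++++........
 0.054 .............++###################++............
 0.048 ++++++++++++++#####################+++++++++++++
 0.042 ################################################
 0.036 ################################################
 0.030 .......+++++++#####################++++++++.....
 0.024 .............++###################++............
 0.018 .............++###################+.............
 0.012 .........++++++++++################+++..........
 0.006 ..+++o++++++++ooo+++++++++++++++++++++++++++++++
-0.000 .+oo++ooo+++oo++++++++++++++++++++++++++++++++++
-0.006 .oooooooooooooo+++++++++++++++++++++++++++++++++
```

The tube's edges are now parallel to the stop and against it. I'll back straight off, then lift out toward the front.

>>> {"fn": "drive_tool", "kwargs": {
  "travel": [
    [0.006,-0.001,0],
    [0.012,-0.002,0],
    [0.02,-0.004,0],
    [0.03,-0.01,0],
    [0.035,-0.02,-0.01],
    [0.035,-0.035,-0.03],
    [0.035,-0.05,-0.06],
    [0.035,-0.07,-0.095],
    [0.035,-0.08,-0.13],
    [0.035,-0.08,-0.16],
    [0.035,-0.08,-0.19],
    [0.035,-0.08,-0.2]
  ],
  "twist": [0,0,0,0,0,0,0,0,0,0,0,0],
  "hand": [0,0,0,0,0,0,0,0,0,0,0,0]
}}

```text
time_s: 8.98
ee_pos: [0.4881, -0.171, 0.2314]
tool_rot: [0.004, 0.654, 0.757, 0.001]
force: [0.7, -0.1, 0.8]
opening: 0.0868
grasp_force: 0.0
```

```bash
python3 - <<'E'
from h import *
where();t=tubemap();
s=snap("scene")
pickle.dump((t,s),open("w5.pkl","wb"))
go(.43,.2,.3,rack=False)
E
```

```text
t 8.9833 tcp [ 0.4881 -0.171   0.2314] rack [-0.1795 -0.0821] tooly yaw 8.37 F [ 0.7 -0.1  0.8] op 0.08678320805848298 gf 0.0 q7 0.17 1.05
 0.090 ################################################
 0.084 ++++++++++++++++++++++++++++++++++++++++++++++++
 0.078 ..................++++++++###+++++..............
 0.072 ...............++#################++++..........
 0.066 .............++########################+........
 0.060 .............++####################+++++........
 0.054 .............++###################++............
 0.048 +++++++.++++++#####################+++++++++++++
 0.042 ################################################
 0.036 ################################################
 0.030 .......+++++++#####################++++++++.....
 0.024 .............++###################++............
 0.018 .............++###################+.............
 0.012 .............++###################+.............
 0.006 ..............+###################++............
-0.000 ..............+####################+............
-0.006 ..............+###################+.............
t 9.0833 tcp [ 0.4873 -0.1708  0.2288] rack [-0.1802 -0.0818] tooly yaw 8.39 F [ 0.2 -0.3 -0.7] op 0.0867714692059764 gf 0.0 q7 0.16 1.05
travel [ 0.375  -0.0023 -0.0726]
```

>>> {"fn": "drive_tool", "kwargs": {
  "travel": [
    [0.03,0,-0.01],
    [0.065,0,-0.02],
    [0.1,0,-0.03],
    [0.135,0,-0.04],
    [0.17,0,-0.05],
    [0.205,0,-0.06],
    [0.24,0,-0.07],
    [0.275,0,-0.07],
    [0.31,0.01,-0.07],
    [0.34,0.02,-0.07],
    [0.36,0.02,-0.07],
    [0.36,0.02,-0.07]
  ],
  "twist": [0,0,0,0,0,0,0,0,0,0,0,0],
  "hand": [0,0,0,0,0,0,0,0,0,0,0,0]
}}

```text
time_s: 10.08
ee_pos: [0.451, 0.1935, 0.295]
tool_rot: [-0.002, 0.65, 0.76, -0.0]
force: [-1.2, 1.2, 1.1]
opening: 0.0867
grasp_force: 0.0
```

```bash
python3 - <<'E'
from h import *
where()
w=snap("wrist");s=snap("scene");t=snap("top");pickle.dump((w,s,t,robot.state()),open("w6.pkl","wb"))
a=cv2.resize(w["image"],(640,400))
# montage: wrist (800x500)
cv2.imwrite("pics/w6.png",cv2.resize(w["image"],(800,500),interpolation=cv2.INTER_CUBIC))
for X in([.497,.357,.125],[.425,.3335,.138],[.569,.380,.138]):
    print(X,np.array(proj(w,X))*1.25)
E
```

```text
t 10.0833 tcp [0.451  0.1935 0.295 ] rack [-0.1623  0.2839] tooly yaw 8.92 F [-1.2  1.2  1.1] op 0.08670135861206053 gf 0.0 q7 -0.54 1.19
[0.497, 0.357, 0.125] [498.875   5.75 ]
[0.425, 0.3335, 0.138] [390.25   21.125]
[0.569, 0.38, 0.138] [619.75 -19.25]
```

View pics/w6.png

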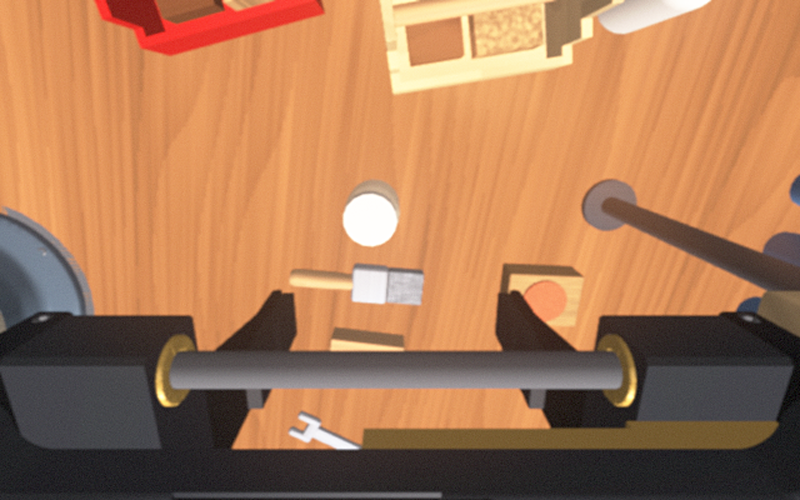

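The wrist view shows the tote's near long side, with its bottom corners at about (397,93) and (573,65). Its bar is just at the top edge, near (430,12).

```bash
python3 - <<'E'
from h import *
w,s,t,st=pickle.load(open("w6.pkl","rb"))
W=lambda x,y,z:onz(w,x*.8,y*.8,z)
A,B=W(397,93,0.0),W(573,66,0.0)
u=(B-A)/np.linalg.norm(B-A);n=np.array([-u[1],u[0],0])
print(A,B,np.linalg.norm(B-A),np.degrees(np.arctan2(u[1],u[0])),"centre",(A+B)/2+n*.045)
t=pickle.load(open("top.pkl","rb"));s=pickle.load(open("scene.pkl","rb"))
T=lambda x,y,z:onz(t,180+x/3,65+y/3,z)
S=lambda x,y,z:onz(s,310+x/3,110+y/3,z)
# scene bottom corners of the long side & boards
print("scene bottom",S(203,135,0),S(338,180,0)); print("top: bottom near corner",T(70,478,.0),T(157,455,0), "rim right", T(122,318,.05),T(155,455,.05))
for cand in ((.497,.357),(.49,.357)):
  for a in (18,16):
    a=np.radians(a);c,sn=np.cos(a),np.sin(a)
    f=lambda p:[cand[0]+c*p[0]-sn*p[1],cand[1]+sn*p[0]+c*p[1],p[2]]
    print(cand,[tuple(((np.array(proj(t,f(p)))-[180,65])*3).round()) for p in([-.072,0,.125],[.072,0,.125],[-.08,-.045,0.05],[.08,-.045,.05],[-.08,.045,.05])], [tuple(((np.array(proj(s,f(p)))-[310,110])*3).round()) for p in([-.072,0,.125],[.072,0,.125],[-.08,-.045,0.0],[.08,-.045,0])])
# bar rows in wrist image: brightness profile down columns
w=pickle.load(open("w6.pkl","rb"))[0]["image"]
for x in(316,330,345,360): print(x,[int(v) for v in w[0:24,x].mean(1)])
E
```

```text
[0.4355 0.2961 0.    ] [0.6047 0.3484 0.    ] 0.17709864482824259 17.176465609052467 centre [0.5068108  0.36524299 0.        ]
scene bottom [0.4419 0.3013 0.    ] [ 0.5867  0.3505 -0.    ]
top: bottom near corner [0.407 0.391 0.   ] [0.4351 0.2949 0.    ] rim right [0.5801 0.3282 0.05  ] [0.4321 0.2842 0.05  ]
(0.497, 0.357) [(np.float64(86.0), np.float64(452.0)), (np.float64(50.0), np.float64(317.0)), (np.float64(150.0), np.float64(452.0)), (np.float64(112.0), np.float64(312.0)), (np.float64(69.0), np.float64(476.0))] [(np.float64(227.0), np.float64(28.0)), (np.float64(364.0), np.float64(71.0)), (np.float64(191.0), np.float64(137.0)), (np.float64(332.0), np.float64(186.0))]
(0.497, 0.357) [(np.float64(83.0), np.float64(453.0)), (np.float64(53.0), np.float64(316.0)), (np.float64(148.0), np.float64(454.0)), (np.float64(116.0), np.float64(312.0)), (np.float64(67.0), np.float64(476.0))] [(np.float64(228.0), np.float64(26.0)), (np.float64(363.0), np.float64(73.0)), (np.float64(191.0), np.float64(135.0)), (np.float64(329.0), np.float64(188.0))]
(0.49, 0.357) [(np.float64(86.0), np.float64
[... 497 characters left out ...]
), (np.float64(66.0), np.float64(482.0))] [(np.float64(223.0), np.float64(23.0)), (np.float64(357.0), np.float64(69.0)), (np.float64(186.0), np.float64(132.0)), (np.float64(324.0), np.float64(184.0))]
316 [234, 235, 230, 210, 170, 158, 166, 182, 192, 205, 207, 211, 213, 213, 214, 215, 217, 220, 214, 211, 205, 206, 216, 221]
330 [230, 194, 155, 160, 173, 188, 198, 209, 214, 215, 219, 219, 218, 219, 219, 222, 221, 217, 206, 189, 159, 148, 148, 145]
345 [152, 165, 178, 193, 201, 211, 216, 221, 221, 220, 219, 221, 223, 224, 222, 216, 198, 169, 149, 150, 148, 150, 150, 148]
360 [188, 202, 209, 214, 220, 221, 220, 221, 220, 223, 224, 223, 219, 207, 179, 151, 137, 137, 140, 142, 143, 143, 149, 152]
```

```bash
python3 - <<'E'
from h import *
t=pickle.load(open("top.pkl","rb"))
for p in((231,308),(268,300),(250,303)): print(p,onz(t,p[0]/1.25,p[1]/1.25,.138),onz(t,p[0]/1.25,p[1]/1.25,.05))
go(.420,.3343,.25,107.3,rack=False)
E
```

```text
(231, 308) [0.3358 0.3957 0.138 ] [0.3336 0.4293 0.05  ]
(268, 300) [0.3569 0.309  0.138 ] [0.3563 0.3356 0.05  ]
(250, 303) [0.3487 0.3513 0.138 ] [0.3475 0.3814 0.05  ]
t 10.2333 tcp [0.4526 0.1878 0.2951] rack [-0.1616  0.278 ] tooly yaw 8.45 F [-0.3 -0.8 -0.3] op 0.0869771980167601 gf 0.0 q7 -0.54 1.19
travel [ 0.1498 -0.0106  0.0449]
twist -1.7253
```

>>> {"fn": "drive_tool", "kwargs": {
  "travel": [
    [0.02,-0.001,0],
    [0.04,-0.003,0],
    [0.06,-0.005,0],
    [0.08,-0.006,0],
    [0.1,-0.007,0],
    [0.12,-0.009,0],
    [0.135,-0.01,0.01],
    [0.145,-0.011,0.02],
    [0.15,-0.011,0.03],
    [0.15,-0.011,0.04],
    [0.15,-0.011,0.045],
    [0.15,-0.011,0.045]
  ],
  "twist": [-0.12,-0.24,-0.36,-0.48,-0.6,-0.72,-0.84,-0.96,-1.08,-1.2,-1.32,-1.44],
  "hand": [0,0,0,0,0,0,0,0,0,0,0,0]
}}

```text
time_s: 11.23
ee_pos: [0.4206, 0.333, 0.2492]
tool_rot: [-0.001, -0.01, 1.0, -0.002]
force: [0.2, -0.3, 0.7]
opening: 0.0867
grasp_force: 0.0
```

>>> {"fn": "drive_tool", "kwargs": {
  "travel": [
    [0,0,0],
    [0,0,0],
    [0,0,0],
    [0,0,0],
    [0,0,0]
  ],
  "twist": [-0.12,-0.24,-0.285,-0.285,-0.285],
  "hand": [0.15,0.15,0.15,0.15,0.15]
}}

```text
time_s: 11.65
ee_pos: [0.4208, 0.3341, 0.2508]
tool_rot: [-0.0, -0.149, 0.989, -0.001]
force: [-0.2, 0.0, -1.4]
opening: 0.0746
grasp_force: 0.0
```

```bash
python3 - <<'E'
from h import *
go(.420,.3343,.115,107.3,rack=False)
s=snap("scene");t=snap("top");pickle.dump((s,t,robot.state()),open("w7.pkl","wb"))
# predicted pixels in scene crop coords of near end board & tool
def board(c):
    a=np.radians(17.3);c0=(.499,.359)
    f=lambda p:[c0[0]+np.cos(a)*p[0]-np.sin(a)*p[1],c0[1]+np.sin(a)*p[0]+np.cos(a)*p[1],p[2]]
    return [proj(c,f(p)) for p in([-.08,-.017,.138],[-.08,.017,.138],[-.072,-.017,.138],[-.08,-.017,.09])]
print(board(s))
c=s; b=cv2.resize(s["image"][80:180,330:450],(792,600)[:2] if 0 else (720,600),interpolation=cv2.INTER_CUBIC)
cv2.imwrite("pics/s7.png",b)
E
```

```text
t 11.65 tcp [0.4208 0.3341 0.2508] rack [-0.1714  0.4275] tooly yaw 107.09 F [-0.2  0.  -1.4] op 0.07462669364631289 gf 0.0 q7 0.59 1.26
travel [0.0006 0.0006 0.1358]
twist -0.0037
[(np.float64(382.9), np.float64(118.5)), (np.float64(387.0), np.float64(111.7)), (np.float64(385.4), np.float64(119.3)), (np.float64(381.0), np.float64(130.1))]
```

>>> {"fn": "drive_tool", "kwargs": {
  "travel": [
    [0.0005,0.0005,0.03],
    [0.0005,0.0005,0.06],
    [0.0005,0.0005,0.09],
    [0.0005,0.0005,0.115],
    [0.0005,0.0005,0.13],
    [0.0005,0.0005,0.136],
    [0.0005,0.0005,0.136]
  ],
  "twist": [0,0,0,0,0,0,0],
  "hand": [0.15,0.15,0.15,0.15,0.15,0.15,0.15]
}}

```text
time_s: 12.33
ee_pos: [0.4191, 0.3358, 0.1148]
tool_rot: [-0.001, -0.15, 0.989, -0.0]
force: [1.0, 0.7, 0.7]
opening: 0.0739
grasp_force: 0.0
```

>>> {"fn": "drive_tool", "kwargs": {
  "travel": [
    [0,0,0],
    [0,0,0],
    [0,0,0],
    [0,0,0],
    [0,0,0],
    [0,0,0],
    [0,0,0],
    [0,0,0]
  ],
  "twist": [0,0,0,0,0,0,0,0],
  "hand": [0.3,0.45,0.6,0.7,0.8,0.8,0.8,0.8],
  "squeeze": 50
}}

```text
time_s: 13.0
ee_pos: [0.4193, 0.3364, 0.1158]
tool_rot: [0.0, -0.151, 0.989, 0.0]
force: [0.3, 1.2, 0.7]
opening: 0.0335
grasp_force: 50.0
```

```bash
python3 - <<'E'
from h import *
go(.420,.3343,.20,107.3,rack=False)
E
```

```text
t 13.0 tcp [0.4193 0.3364 0.1158] rack [-0.1726  0.4299] tooly yaw 107.33 F [0.3 1.2 0.7] op 0.033543971505735244 gf 49.99312475323677 q7 0.45 1.04
travel [-0.0001 -0.0022 -0.0842]
twist 0.0005
```

>>> {"fn": "drive_tool", "kwargs": {
  "travel": [
    [0,0,-0.005],
    [0,0,-0.015],
    [0,0,-0.03],
    [0,0,-0.045],
    [0,0,-0.06],
    [0,0,-0.075],
    [0,0,-0.088],
    [0,0,-0.09],
    [0,0,-0.09]
  ],
  "twist": [0,0,0,0,0,0,0,0,0],
  "hand": [0.8,0.8,0.8,0.8,0.8,0.8,0.8,0.8,0.8]
}}

```text
time_s: 13.75
ee_pos: [0.4197, 0.3365, 0.2069]
tool_rot: [0.001, -0.15, 0.989, 0.0]
force: [0.4, -0.2, -2.3]
opening: 0.033
grasp_force: 50.0
```

```bash
python3 - <<'E'
from h import *
s0,R=where();print(np.round(s0["ft_torque"],3))
c=snap("scene");t=snap("top");pickle.dump((c,t,s0),open("w8.pkl","wb"))
cv2.imwrite("pics/s8.png",cv2.resize(c["image"][60:200,300:470],(728,600),interpolation=cv2.INTER_CUBIC))
# expected scene pixels if level
e=s0["ee_pos"];ux=-R[:,0];
for d in(.083+.072,.083-.072,.083):
    X=e+ux*d+np.array([0,0,.0092]);print(d,X.round(4),proj(c,X))
go(-.20,.25,.201,98.5)
E
```

```text
t 13.75 tcp [0.4197 0.3365 0.2069] rack [-0.1721  0.43  ] tooly yaw 107.29 F [ 0.4 -0.2 -2.3] op 0.0330304269964545 gf 49.988306974992156 q7 0.55 1.18
[ 0.071  0.061 -0.012]
0.155 [0.5677 0.3826 0.2164] (np.float64(440.1), np.float64(109.6))
0.01100000000000001 [0.4302 0.3398 0.2161] (np.float64(391.5), np.float64(94.8))
0.083 [0.499  0.3612 0.2163] (np.float64(415.4), np.float64(102.1))
t 13.85 tcp [0.4192 0.3356 0.2052] rack [-0.1728  0.4291] tooly yaw 107.3 F [-0.8 -0.  -2.7] op 0.0330307315369331 gf 49.98829102143645 q7 0.55 1.18
travel [ 0.0543 -0.1729  0.0044]
twist 0.1536
```

>>> {"fn": "drive_tool", "kwargs": {
  "travel": [
    [0,0,-0.012],
    [0.003,-0.005,-0.025],
    [0.008,-0.015,-0.033],
    [0.014,-0.033,-0.033],
    [0.02,-0.053,-0.033],
    [0.026,-0.073,-0.033],
    [0.032,-0.093,-0.033],
    [0.038,-0.113,-0.033],
    [0.044,-0.133,-0.033],
    [0.05,-0.151,-0.033],
    [0.054,-0.166,-0.033],
    [0.054,-0.173,-0.033]
  ],
  "twist": [0,0.01,0.02,0.035,0.05,0.065,0.08,0.1,0.12,0.14,0.153,0.153],
  "hand": [0.8,0.8,0.8,0.8,0.8,0.8,0.8,0.8,0.8,0.8,0.8,0.8]
}}

```text
time_s: 14.85
ee_pos: [0.419, 0.1526, 0.239]
tool_rot: [0.0, -0.073, 0.997, -0.002]
force: [-0.0, -0.0, -1.9]
opening: 0.0336
grasp_force: 50.0
```

```bash
python3 - <<'E'
from h import *
go(-.19,-.085,.238,98.5)
E
```

```text
t 14.85 tcp [0.419  0.1526 0.239 ] rack [-0.2     0.2482] tooly yaw 98.37 F [-0.  -0.  -1.9] op 0.03363212520228196 gf 49.9897322896868 q7 0.89 1.1
travel [-0.0107 -0.3332  0.0021]
twist -0.0023
```

>>> {"fn": "drive_tool", "kwargs": {
  "travel": [
    [-0.001,-0.01,0],
    [-0.003,-0.03,0],
    [-0.005,-0.06,0],
    [-0.007,-0.09,0],
    [-0.008,-0.12,0],
    [-0.009,-0.15,0],
    [-0.01,-0.18,0],
    [-0.01,-0.21,0],
    [-0.01,-0.24,0],
    [-0.01,-0.27,0],
    [-0.01,-0.3,0],
    [-0.01,-0.32,0]
  ],
  "twist": [0,0,0,0,0,0,0,0,0,0,0,0],
  "hand": [0.8,0.8,0.8,0.8,0.8,0.8,0.8,0.8,0.8,0.8,0.8,0.8]
}}

```text
time_s: 15.85
ee_pos: [0.4773, -0.1632, 0.2391]
tool_rot: [0.0, -0.073, 0.997, -0.0]
force: [1.3, -0.4, -2.1]
opening: 0.0333
grasp_force: 50.0
```

>>> {"fn": "drive_tool", "kwargs": {
  "travel": [
    [0,-0.013,0],
    [0,-0.013,0.01],
    [0,-0.013,0.02],
    [0,-0.013,0.03],
    [0,-0.013,0.036],
    [0,-0.013,0.036]
  ],
  "twist": [0,0,0,0,0,0],
  "hand": [0.8,0.8,0.8,0.8,0.8,0.8]
}}

```text
time_s: 16.35
ee_pos: [0.4773, -0.1712, 0.2009]
tool_rot: [-0.002, -0.076, 0.997, 0.001]
force: [-0.5, 0.3, -1.6]
opening: 0.0336
grasp_force: 50.0
```

```bash
python3 - <<'E'
from h import *
go(-.088,-.085,.201,98.5)
c=snap("scene");t=snap("top");w=snap("wrist");pickle.dump((c,t,w,robot.state()),open("w9.pkl","wb"))
s=robot.state();
from scipy.spatial.transform import Rotation as Ro
q=s["tool_rot"];R=Ro.from_quat([q[1],q[2],q[3],q[0]]).as_matrix()
hsv=cv2.cvtColor(c["image"],cv2.COLOR_BGR2HSV)
for off in (-.004,0,.004):
  row=[]
  for d in (.02,.05,.08,.11,.14,.152,.163):
    X=s["ee_pos"]-R[:,0]*d+np.array([0,0,.0092+off]);u,v=proj(c,X);row.append((int(u),int(v),*[int(k) for k in hsv[int(v),int(u)]]))
  print(off,row)
# vertical profile of scene image at columns where bar is
for d in(.05,.08,.11,.14):
    X=s["ee_pos"]-R[:,0]*d+np.array([0,0,.0092]);u,v=map(int,np.round(proj(c,X)))
    print(d,u,v,[tuple(int(k) for k in hsv[r,u,1:]) for r in range(v-9,v+10)])
E
```

```text
t 16.35 tcp [ 0.4773 -0.1712  0.2009] rack [-0.1902 -0.0807] tooly yaw 98.73 F [-0.5  0.3 -1.6] op 0.033643100784661484 gf 49.98825824819505 q7 1.47 1.11
travel [-0.1022 -0.0047 -0.0004]
twist 0.004
-0.004 [(276, 216, 19, 103, 241), (286, 223, 20, 103, 243), (297, 229, 18, 102, 241), (308, 236, 19, 104, 241), (319, 243, 19, 100, 242), (323, 246, 110, 4, 187), (327, 248, 18, 99, 113)]
0 [(276, 215, 19, 108, 240), (286, 222, 19, 101, 241), (297, 228, 18, 109, 239), (308, 235, 16, 106, 229), (319, 242, 18, 103, 239), (323, 245, 96, 6, 200), (327, 247, 19, 98, 112)]
0.004 [(276, 214, 17, 116, 229), (286, 221, 18, 111, 239), (297, 227, 17, 115, 233), (308, 234, 15, 79, 183), (319, 241, 17, 110, 238), (323, 244, 102, 6, 205), (327, 246, 17, 101, 109)]
0.05 287 222 [(156, 176), (161, 170), (158, 171), (156, 177), (129, 212), (110, 225), (112, 201), (119, 207), (113, 234), (107, 239), (103, 241), (103, 244), (114, 233), (113, 207), (104, 194), (99, 223), (88, 243), (105, 225), (135, 147)]
0.08 297 229 [(158, 186), (158, 191), (157, 190), (129, 219), (109, 227), (111, 197), (120, 202), (115, 233), (109, 239), (102, 241), (101, 244), (112, 239), (110, 227), (102, 224), (94, 237), (88, 246), (105, 230), (129, 156), (103, 124)]
0.11 308 235 [(71, 173), (11, 178), (6, 197), (5, 204), (5, 205), (7, 193), (4, 172), (9, 148), (79, 183), (106, 229), (104, 241), (104, 243), (112, 233), (107, 224), (99, 227), (109, 220), (125, 192), (130, 175), (130, 196)]
0.14 319 242 [(158, 184), (158, 181), (157, 183), (141, 196), (112, 225), (108, 210), (116, 187), (119, 221), (110, 238), (103, 239), (100, 242), (99, 235), (72, 196), (9, 174), (7, 190), (8, 200), (6, 204), (5, 201), (5, 188)]
```

The tote hangs level in the grip. Next I'll go in under the rods on the hook's open side.

>>> {"fn": "drive_tool", "kwargs": {
  "travel": [
    [-0.01,-0.001,0],
    [-0.022,-0.002,0],
    [-0.036,-0.003,0],
    [-0.05,-0.004,0],
    [-0.064,-0.004,0],
    [-0.076,-0.0045,0],
    [-0.086,-0.0045,0],
    [-0.093,-0.0045,0],
    [-0.097,-0.0045,0],
    [-0.1,-0.0045,0],
    [-0.1,-0.0045,0]
  ],
  "twist": [0.004,0.004,0.004,0.004,0.004,0.004,0.004,0.004,0.004,0.004,0.004],
  "hand": [0.8,0.8,0.8,0.8,0.8,0.8,0.8,0.8,0.8,0.8,0.8]
}}

```text
time_s: 17.42
ee_pos: [0.5784, -0.1623, 0.2027]
tool_rot: [0.0, -0.073, 0.997, 0.0]
force: [-0.8, -0.8, -1.6]
opening: 0.0335
grasp_force: 50.0
```

```bash
python3 - <<'E'
from h import *
go(-.089,0,.201,98.5)
E
```

```text
t 17.4167 tcp [ 0.5784 -0.1623  0.2027] rack [-0.0889 -0.0868] tooly yaw 98.33 F [-0.8 -0.8 -1.6] op 0.03345552523914882 gf 49.988614367321134 q7 1.4 1.2
travel [0.0004 0.0868 0.0017]
twist -0.003
```

>>> {"fn": "drive_tool", "kwargs": {
  "travel": [
    [0,0.008,0],
    [0,0.018,0],
    [0,0.028,0],
    [0,0.038,0],
    [0,0.048,0],
    [0,0.058,0],
    [0,0.068,0],
    [0,0.076,0],
    [0,0.083,0],
    [0,0.085,0],
    [0,0.085,0]
  ],
  "twist": [0,0,0,0,0,0,0,0,0,0,0],
  "hand": [0.8,0.8,0.8,0.8,0.8,0.8,0.8,0.8,0.8,0.8,0.8]
}}

```text
time_s: 18.33
ee_pos: [0.5658, -0.0776, 0.2028]
tool_rot: [0.0, -0.073, 0.997, -0.0]
force: [0.0, 1.0, -1.8]
opening: 0.0329
grasp_force: 50.0
```

```bash
python3 - <<'E'
from h import *
go(-.088,0,.156,98.5)
c=snap("scene");t=snap("top");pickle.dump((c,t,robot.state()),open("w10.pkl","wb"))
for y in(-.26,):pass
for n,X in(("seat",[*SEAT,.165]),("tip",[*rk((0,-.026),True),.182]),("stem",[*rk((0,.02),True),.21])): print(n,X,proj(c,X))
cv2.imwrite("pics/s10.png",cv2.resize(c["image"][160:300,290:430],(600,600),interpolation=cv2.INTER_CUBIC))
E
```

```text
t 18.3333 tcp [ 0.5658 -0.0776  0.2028] rack [-0.0888 -0.0012] tooly yaw 98.39 F [ 0.   1.  -1.8] op 0.03286688533079155 gf 49.98806127347052 q7 1.26 1.17
travel [-0.0008  0.0012  0.0468]
twist -0.0019
seat [np.float64(0.6535), np.float64(-0.0633), 0.165] (np.float64(357.0), np.float64(237.9))
tip [np.float64(0.6573430446893699), np.float64(-0.08901441244740983), 0.182] (np.float64(351.3), np.float64(242.3))
stem [np.float64(0.6505438117774077), np.float64(-0.04351968273276166), 0.21] (np.float64(363.1), np.float64(221.6))
```

View pics/s10.png

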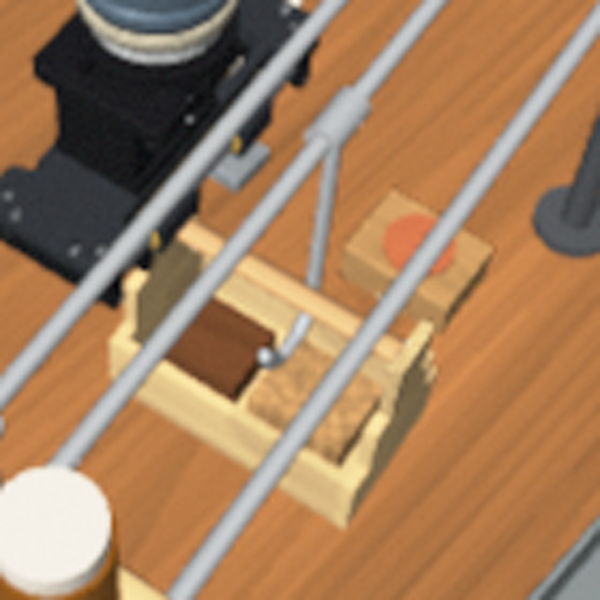

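The view shows the tote level under the rods. The bar runs from (185,233) to (403,350) and passes above the hook, whose stem is at (320,220) and tip at (267,355). The gripper is clear in front of the front rod.

```bash
python3 - <<'E'
from h import *
c,t,st=pickle.load(open("w10.pkl","rb"))
P=lambda x,y,z:onz(c,290+x*140/600,160+y*140/600,z)
z=st["ee_pos"][2]+.0092
for p in((185,233),(403,350),(250,267),(340,317)): X=P(*p,z);print(p,X,rk(X).round(4))
print("board near top edge outer", rk(P(133,275,z+.013)), "far top", rk(P(430,325,z+.013)))
print("tip",P(267,355,.182),rk(P(267,355,.182)),"stem",rk(P(322,230,.24)),rk(P(318,262,.22)),"clamp",rk(P(337,118,.334)))
# expected tote near/far bottom corners
print("bottom far corner",rk(P(347,525,z-.125)),"near",rk(P(112,372,z-.125)))
E
```

```text
(185, 233) [ 0.5894 -0.0769  0.2118] [-0.0654 -0.004 ]
(403, 350) [ 0.7175 -0.0525  0.2118] [0.0649 0.0012]
(250, 267) [ 0.6285 -0.0689  0.2118] [-0.0256 -0.0018]
(340, 317) [ 0.682  -0.0596  0.2118] [ 0.0287 -0.0006]
board near top edge outer [-0.06781043 -0.04780204] far top [0.07107221 0.01415029]
tip [ 0.66   -0.0885  0.182 ] [ 0.00270381 -0.02588396] stem [0.00090773 0.02231089] [0.0040804  0.01647787] clamp [6.76103395e-05 2.14253455e-02]
bottom far corner [ 0.07291241 -0.04254445] near [-0.09002112 -0.04013488]
```

>>> {"fn": "drive_tool", "kwargs": {
  "travel": [
    [-0.002,0.001,0.005],
    [-0.002,0.001,0.012],
    [-0.002,0.001,0.02],
    [-0.002,0.001,0.028],
    [-0.002,0.001,0.034],
    [-0.002,0.001,0.039],
    [-0.002,0.001,0.042],
    [-0.002,0.001,0.044],
    [-0.002,0.001,0.044]
  ],
  "twist": [0,0,0,0,0,0,0,0,0],
  "hand": [0.8,0.8,0.8,0.8,0.8,0.8,0.8,0.8,0.8]
}}

```text
time_s: 19.18
ee_pos: [0.5676, -0.0771, 0.1583]
tool_rot: [-0.0, -0.073, 0.997, 0.0]
force: [0.0, 0.5, -1.9]
opening: 0.0335
grasp_force: 50.0
```

>>> {"fn": "drive_tool", "kwargs": {
  "travel": [
    [0,0,0.001],
    [0,0,0.002],
    [0,0,0.003],
    [0,0,0.003]
  ],
  "twist": [0,0,0,0],
  "hand": [0.8,0.8,0.8,0.8]
}}

```text
time_s: 19.52
ee_pos: [0.568, -0.0771, 0.1558]
tool_rot: [0.0, -0.073, 0.997, -0.0]
force: [-0.2, 0.0, -1.0]
opening: 0.0335
grasp_force: 50.0
```

```bash
python3 - <<'E'
from h import *
where()
E
```

```text
t 19.5167 tcp [ 0.568  -0.0771  0.1558] rack [-0.0866 -0.001 ] tooly yaw 98.32 F [-0.2  0.  -1. ] op 0.03353913098265843 gf 49.98868181370199 q7 1.21 1.09
```

>>> {"fn": "drive_tool", "kwargs": {
  "travel": [
    [0,0,0.001],
    [0,0,0.0015],
    [0,0,0.0015],
    [0,0,0.0015],
    [0,0,0.0015]
  ],
  "twist": [0,0,0,0,0],
  "hand": [0.8,0.8,0.8,0.8,0.8]
}}

```text
time_s: 19.93
ee_pos: [0.568, -0.077, 0.1545]
tool_rot: [0.0, -0.073, 0.997, -0.0]
force: [-0.7, -0.3, 1.6]
opening: 0.0335
grasp_force: 50.0
```

```bash
python3 - <<'E'
from h import *
f=[]
for i in range(3): s=robot.state();f.append(s["force"]);c=snap("scene")
print(np.round(f,1));where()
# bar height check: expected bar pixel columns vs image
z=robot.state()["ee_pos"][2]+.0092
hsv=cv2.cvtColor(c["image"],cv2.COLOR_BGR2HSV)
for x in(-.04,.02,.045):
    X=rk((x,0),True);u,v=map(int,np.round(proj(c,[*X,z])));print(x,u,v,[tuple(int(k) for k in hsv[r,u,1:]) for r in range(v-7,v+8)])
E
```

```text
[[-0.7 -0.3  1.6]
 [-0.3 -0.1  1.7]
 [-0.7 -0.3  2. ]]
t 20.0833 tcp [ 0.568  -0.077   0.1544] rack [-0.0866 -0.0009] tooly yaw 98.32 F [-0.7  0.1  1.3] op 0.0332178166345887 gf 49.98582126572728 q7 1.21 1.09
-0.04 343 230 [(24, 149), (93, 150), (147, 177), (153, 177), (133, 172), (119, 212), (111, 236), (103, 240), (102, 243), (109, 242), (118, 223), (108, 218), (102, 223), (102, 222), (100, 225)]
0.02 364 242 [(159, 199), (160, 196), (157, 196), (156, 185), (137, 169), (122, 201), (113, 234), (109, 239), (102, 242), (103, 243), (116, 229), (109, 208), (103, 204), (94, 204), (62, 188)]
0.045 374 248 [(5, 200), (4, 188), (3, 168), (39, 164), (85, 165), (119, 206), (111, 236), (106, 240), (101, 242), (105, 242), (117, 225), (108, 207), (102, 207), (102, 212), (101, 217)]
```

The hook now carries the tote, so I'll release gradually.

>>> {"fn": "drive_tool", "kwargs": {
  "travel": [
    [0,0,-0.0005],
    [0,0,-0.0005],
    [0,0,-0.0005],
    [0,0,-0.0005]
  ],
  "twist": [0,0,0,0],
  "hand": [0.8,0.8,0.8,0.8],
  "squeeze": 4
}}

```text
time_s: 20.42
ee_pos: [0.5679, -0.077, 0.1546]
tool_rot: [0.0, -0.073, 0.997, 0.0]
force: [1.1, 0.7, 0.2]
opening: 0.0345
grasp_force: 4.0
```

>>> {"fn": "drive_tool", "kwargs": {
  "travel": [
    [0,0,0],
    [0,0,0],
    [0,0,0],
    [0,0,0],
    [0,0,0],
    [0,0,0],
    [0,0,0],
    [0,0,0],
    [0,0,0],
    [0,0,0]
  ],
  "twist": [0,0,0,0,0,0,0,0,0,0],
  "hand": [0.58,0.56,0.53,0.5,0.45,0.4,0.35,0.3,0.25,0.2]
}}

```text
time_s: 21.25
ee_pos: [0.5677, -0.0771, 0.1547]
tool_rot: [0.0, -0.073, 0.997, -0.0]
force: [-0.4, -0.3, -0.8]
opening: 0.0654
grasp_force: 0.0
```

```bash
cat > lvl.py <<'E'
from h import *
where();c=snap("scene");hsv=cv2.cvtColor(c["image"],cv2.COLOR_BGR2HSV)
for x in(-.04,.02,.045):
    X=rk((x,0),True);u,v=map(int,np.round(proj(c,[*X,.165])));print(x,u,v,[tuple(int(k) for k in hsv[r,u,1:]) for r in range(v-7,v+8)])
E
python3 lvl.py
```

```text
t 21.25 tcp [ 0.5677 -0.0771  0.1547] rack [-0.0869 -0.001 ] tooly yaw 98.32 F [-0.4 -0.3 -0.8] op 0.06541673291407389 gf 0.0 q7 1.21 1.09
-0.04 343 229 [(2, 167), (28, 148), (95, 150), (149, 176), (153, 182), (134, 171), (121, 206), (112, 235), (104, 241), (102, 243), (106, 242), (113, 226), (109, 213), (102, 219), (100, 221)]
0.02 364 242 [(158, 198), (161, 196), (161, 195), (155, 186), (137, 177), (120, 209), (113, 236), (107, 240), (101, 243), (106, 243), (116, 227), (109, 204), (103, 205), (94, 207), (64, 187)]
0.045 374 248 [(6, 201), (5, 189), (3, 168), (27, 158), (81, 167), (118, 219), (110, 238), (103, 240), (102, 243), (108, 240), (114, 223), (105, 208), (103, 211), (103, 212), (101, 218)]
```

>>> {"fn": "drive_tool", "kwargs": {
  "travel": [
    [0.005,0,0],
    [0.012,0,0],
    [0.022,0,0],
    [0.035,0,0],
    [0.05,0,0],
    [0.065,0,0],
    [0.08,0,0],
    [0.095,0,0],
    [0.105,0,0],
    [0.11,0,-0.01],
    [0.11,0,-0.03],
    [0.11,0,-0.05]
  ],
  "twist": [0,0,0,0,0,0,0,0,0,0,0,0],
  "hand": [0.2,0.2,0.2,0.2,0.2,0.2,0.2,0.2,0.2,0.2,0.2,0.2]
}}

```text
time_s: 22.3
ee_pos: [0.4573, -0.0932, 0.2046]
tool_rot: [-0.001, -0.073, 0.997, -0.0]
force: [1.2, -0.7, -0.1]
opening: 0.0693
grasp_force: 0.0
```

>>> {"fn": "drive_tool", "kwargs": {
  "travel": [
    [0,0,0],
    [0,0,0],
    [0,0,0],
    [0,0,0],
    [0,0,0],
    [0,0,0],
    [0,0,0],
    [0,0,0],
    [0,0,0],
    [0,0,0],
    [0,0,0],
    [0,0,0]
  ],
  "twist": [0,0,0,0,0,0,0,0,0,0,0,0],
  "hand": [0.2,0.2,0.2,0.2,0.2,0.2,0.2,0.2,0.2,0.2,0.2,0.2]
}}

```text
time_s: 23.3
ee_pos: [0.4589, -0.093, 0.2047]
tool_rot: [0.0, -0.073, 0.997, -0.0]
force: [1.0, 0.4, -0.6]
opening: 0.0698
grasp_force: 0.0
```

```bash
python3 lvl.py; python3 - <<'E'
from h import *
tubemap(.09,-.03)
a=pickle.load(open("scene.pkl","rb"))["image"];b=snap("scene")["image"]
d=cv2.absdiff(a,b).max(2)
n,_,st,ce=cv2.connectedComponentsWithStats((d>45).astype(np.uint8))
print([(s[:5].tolist()) for s in st[1:] if s[4]>25])
E
```

```text
t 23.3 tcp [ 0.4589 -0.093   0.2047] rack [-0.1968 -0.0006] tooly yaw 98.32 F [ 1.   0.4 -0.6] op 0.06978328041061564 gf 0.0 q7 1.35 1.07
-0.04 343 229 [(2, 167), (27, 150), (96, 152), (151, 177), (157, 192), (144, 170), (121, 189), (118, 230), (109, 239), (101, 242), (105, 243), (114, 233), (111, 221), (101, 223), (100, 222)]
0.02 364 242 [(159, 199), (159, 199), (159, 196), (154, 182), (133, 174), (119, 217), (112, 237), (105, 241), (99, 244), (104, 242), (114, 225), (106, 215), (101, 213), (92, 207), (64, 188)]
0.045 374 248 [(8, 203), (5, 191), (0, 167), (26, 154), (85, 176), (117, 225), (107, 240), (102, 241), (105, 244), (113, 235), (111, 218), (104, 211), (101, 212), (102, 213), (102, 219)]
 0.090 ################################################
 0.084 ++++++++++++++++++++++++++++++++++++++++++++++++
 0.078 ...................+++++++##++++++..............
 0.072 ..............+++#################++++..........
 0.066 .............++########################+........
 0.060 .............++####################+++++........
 0.054 .............++###################++............
 
[... 367 characters left out ...]
#########+.............
 0.006 ..............+###################++............
-0.000 ..............+####################+............
-0.006 ..............+###################+.............
-0.012 ..............+###################++............
-0.018 ..............+####################+............
-0.024 ..............+####################+............
[[87, 0, 10, 10, 46], [125, 0, 200, 207, 12676], [112, 17, 30, 30, 182], [197, 66, 11, 19, 43], [180, 96, 12, 14, 26], [377, 112, 21, 33, 150], [402, 123, 13, 6, 40], [395, 128, 40, 43, 575], [377, 130, 32, 29, 370], [0, 199, 19, 47, 486], [321, 214, 16, 28, 149], [319, 228, 50, 47, 1236], [351, 245, 40, 47, 829], [335, 311, 19, 23, 232]]
```

```bash
python3 -c "
from cell import robot
print(robot.finish_job())"
```

```text
the job is handed in; nothing more can be done
None
```

The job is handed in: the tube was rolled flush against the dark wooden stop, the tote hangs about level by its bar on the hook, the arm is clear, and the other loose things I could check in the scene view did not move.

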